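Dress the display board: egg, gift boxes and a candle drawn from the stock block

ROBOT

A 6-joint arm with a two-finger parallel gripper is mounted at the origin on a cart in front of the work surface, level with it; the furniture and walls round the work are solid. World frame = base frame: x ahead of the robot, y to its left, z up, the work surface at z = 0. Lengths are in mm, angles in rad, forces in N, time in s.
With the tool pointing down it reaches from about 400 to 825 mm from the base axis. Payload 7 kg.
Tool frame: the origin (TCP) lies at the very end of the fingers, on their centre line; the grasp point (between the pads) lies 19 mm behind it; z points along the fingers, y is the line along which they close (so a half turn about z gives the same grasp; the last joint's range is limited). The gripper opens to 88 mm and grips with 3 to 60 N. Pads are 19 mm wide; open, the fingers measure 130 mm over their backs; the gripper's body (78 mm by 193 mm) begins 47 mm behind the grasp point.
Start: joints at [1.425, 0.359, 0.012, 0, -1.224, -0.288], TCP at [283.723, 612.451, 226.561] pointing down, gripper open.
Joint ranges: [-3.07, 3.07], [-1.43, 2.12], [-1.02, 1.25], [-3.03, 1.67], [-3.05, -0], [-3.03, 3.03]. Speed limits (rad/s): [2.39, 2.39, 3.01, 3.14, 3.14, 3.14].

INTERFACE

Orientations are given as a unit quaternion [x, y, z, w].
In Python, from plant import bot gives the robot as it stands. Calls block until the motion is done:
- bot.move_ptp(position, orientation): joint-space move of the TCP to a pose.
- bot.line_to(position, velocity=150, ori=None): straight line of the TCP; ori=None keeps the orientation; velocity is the mean speed in mm/s.
- bot.move_joints(angles): joint-space move.
- bot.move_gripper(opening, force=None): finger opening in mm; force is the grip in N (None keeps the last); returns when the fingers have stopped.
- bot.pause(seconds).
- bot.solve_ik(position, orientation): joint angles nearest the present ones, or None.
- bot.read_state(): the state.
- bot.camera(name): name is "scene" or "top" or "wrist"; returns the picture (420x560x3 uint8, red, green, blue); there is no depth.
- bot.get_calibration(name): a dict with "fx", "fy", "cx", "cy" (pixels), "view" (4x4, takes a point from world to camera coordinates); the wrist camera has in their place "T_tool_cam" (4x4, takes a point from camera to tool coordinates, whose origin is the TCP and whose axes are the flange's). Camera axes: x right, y up, looking along -z (the intrinsics and any distortion apply to the point x, -y, -z); pixel columns grow to the right and rows downward; lengths in mm; the calibration is good to about 2 mm. The wrist camera is an equidistant fisheye: a pixel r from the principal point sees the ray r / f radians off the axis. A picture is of the moment at which its call begins: read the wrist's pose just before it. get_calibration takes no time and is no camera call.
A pose or a line that the arm cannot do raises bot.Unreachable and nothing moves.
- bot.close_job(): hands the job in; it is judged then, once.
The state is a dict: "t": time; "joint_pos": joint angles; "qvel": joint speeds; "tau": joint torques, N m; "tcp_pos": TCP position; "eef_rot": TCP orientation; "contact_force": force on the tool from outside, world axes, zero at the start; "moment": the same for the moment, N m; "width": finger opening in mm; "finger_force": force on a finger pad.
Only numpy, scipy, OpenCV 4.12 (cv2) and the standard library are available. Lean on these libraries where they do the work, as an engineer would, in place of code of your own. Each camera call takes 0.05 s, during which the arm holds its last target. There are 200 camera calls.

TASK

Dress the display board without shifting the hare, the yellow candle stand or the vase that already stand on it. Draw the ivory candle straight up out of the stock block, leaving the red one in, keep it upright and stand it in the middle of the yellow stand's top. On the board's centre line, set the egg cup midway between the hare and the stand, and the larger flowered box midway between the stand and the vase, square to the board, with the smaller flowered box centred and square on top of it.

Things in the scene. Friction and masses are not known exactly. Their poses are not given: they have to be found in the camera images.
- board: pale oak display board with dark walnut ends, fixed, 110 x 580 x 18 mm, lying flat on the table. Origin: centre of its underside; z up, y along its 580 mm length, x across. Its top is 18 mm above the table
- stand: yellow turned bobbin candle stand, loose, 0.42 kg, 172 mm tall, at the middle of the board's length. Origin: centre of its foot, on the board. Its flared round top is 81 mm wide, a shallow dish: a candle's base rests 166 mm above the stand's origin (184 mm above the table)
- hare: black ceramic hare ornament, loose, 70 x 82 x 160 mm, on the board's centre line 230 mm from the stand, at one end or the other. Origin: centre of its underside, on the board
- vase: aqua glazed vase with dry yellow flowers, loose, 79 x 86 x 194 mm, on the board's centre line 230 mm from the stand, at the other end from the hare. Origin: centre of its underside, on the board
- block: brown wooden stock block, fixed, 70 x 150 x 75 mm tall, with two upright bored sleeves, 41.5 mm wide and 55 mm deep, at 42 mm to either side of its centre along its own y (its length); a candle stands in each. Origin: centre of its underside on the table; z up
- candle_ivory: ivory pillar candle, 40 mm diameter, 110 mm tall plus a thin wick, 0.13 kg. Origin: centre of its underside; z along it, up. At the start it stands in one of the block's two sleeves, its underside 20 mm above the table, so that its upper 55 mm stand out; it is free after a straight rise of 55 mm
- candle_red: dark red pillar candle of the same size, in the other sleeve; it stays there. Origin: centre of its underside
- box_large: larger black gift box with a flowered lid (the lid does not come off), 63 x 71 x 30 mm along its x, y, z, 0.06 kg, on the table in front of the board. Origin: centre of its underside; take it across its 63 mm (x)
- box_small: smaller black gift box with a flowered lid (the lid does not come off), 57 x 63 x 22 mm along its x, y, z, 0.06 kg, on the table in front of the board. Origin: centre of its underside; take it across its 57 mm (x)
- egg: brown wooden egg in a clear glass cup, one piece, 58 mm tall, 0.09 kg, on the table in front of the board; the cup is round, 42 mm wide up to 28 mm height, the egg above it 36 mm wide. Origin: centre of its underside

How it is judged:
By the outcome, as a careful person would: the job done as asked, in the order asked, and still so for the second after the job is handed in, with the robot touching nothing.
It also fails if it takes over 106 s, if anything falls off the work surface, if the arm or the gripper's body presses on something with over 40 N, if the wrist force passes 120 N, or if a joint passes its speed limit or range.

## Working session

There is one attempt and no reset: what is moved stays moved. The work goes in short steps, each a Python script; the robot and the scene stay as the last script left them, time stands still between calls to the robot, and variables do not carry over. Pictures are saved under pics/ and viewed, at most 17 in all, crops included, and the job is handed in when it is done.

```bash
ls; mkdir -p pics; python3 - <<'E'
from plant import bot
import cv2
for n in ["scene","top","wrist"]:
    im=bot.camera(n); cv2.imwrite(f"pics/{n}0.png",im[:,:,::-1]); 
    c=bot.get_calibration(n); print(n,{k:(v if not hasattr(v,'tolist') else v.tolist()) for k,v in c.items()})
s=bot.read_state(); print(s)
E
```

```text
pics
scene {'fx': 441.8704808365185, 'fy': 441.8704808365185, 'cx': 280.4327645188579, 'cy': 208.48523553285628, 'view': [[0.8579182024443062, -0.5137704613861116, 0.0040337230733352575, -430.8360898024301], [0.21595664952905622, 0.36771616540015506, 0.9045150895521811, -237.42546345567666], [-0.4661964000707372, -0.7751288503923124, 0.4264225390977563, -666.9700756325035], [0.0, 0.0, 0.0, 1.0]]}
top {'fx': 521.7029334987826, 'fy': 521.7029334987826, 'cx': 282.5546646975382, 'cy': 205.88621048010023, 'view': [[0.02164271811823796, -0.9995696133301922, 0.0198035567356963, 142.15547980964004], [0.9912596805785598, 0.02403276830114521, 0.1297176615078892, -610.319851908571], [-0.13013776704610516, 0.016823024541173452, 0.9913531900556636, -924.6762007704408], [0.0, 0.0, 0.0, 1.0]]}
wrist {'fx': 325.19226210127806, 'fy': 325.19226210127806, 'cx': 274.97629899505915, 'cy': 206.0226631621598, 'T_tool_cam': [[-0.000652600546942104, 0.9506539188736618, 0.3102526400253113, 86.03172891774898], [0.999999620789762, 0.000441487981252239, 0.0007506721616850302, -0.14484088997512856], [0.0005766566205721711, 0.3102530122633973, -0.9506538464912611, -158.52512203779844], [0.0, 0.0, 0.0, 1.0]]}
{'t': 0.15, 'joint_pos': array([ 1.42506624e+00,  3.59247586e-01,  1.12675488e-02, -2.31003552e-04,
       -1.22411586e+00, -2.88109890e-01]), 'qvel': array([ 0.00061571, -0.00232879,  0.00195845,  0.00138792,  0.00037288,
       -0.00071244]), 'tau': array([ 1.52718303e-04, -5.83275032e+01,  2.93294746e+01,  7.00110912e+00,
        8.83257191e-03, -1.01711305e-04]), 'tcp_pos': array([283.61229518, 612.1151169 , 225.82508518]), 'eef_rot': array([ 9.76556295e-01, -2.15261166e-01, -6.21104282e-05,  6.55863921e-04]), 'contact_force': array([ 0.45463042, -0.09087604, -0.15919756]), 'moment': array([-0.01808328,  0.00844544, -0.00556819]), 'finger_force': 0.0, 'width': 87.438506498636}
```

View pics/scene0.png

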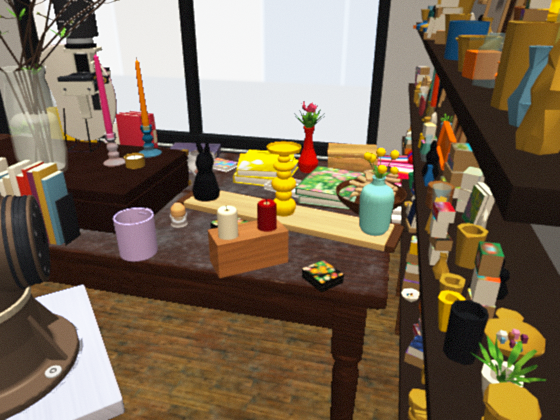

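View pics/top0.png

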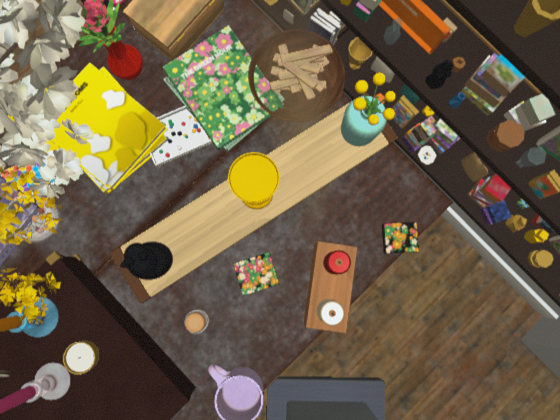

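Scene view: hare at left, stand in the middle and vase at right, with the shelf beyond the vase. Top view pixels: hare (148,260), stand (254,180), vase (363,122), boxes at (257,272) and (401,237), egg (196,321), ivory candle (332,313), red candle (338,262).

```bash
cat > h.py <<'E'
import numpy as np, cv2
from plant import bot
from scipy.spatial.transform import Rotation as R
def ray(name,px,T=None):
    c=bot.get_calibration(name); u=(px[0]-c['cx'])/c['fx']; v=(px[1]-c['cy'])/c['fy']
    if name=='wrist':
        r=np.hypot(u,v); s=np.sin(r)/r if r>1e-9 else 1
        d=np.array([u*s,-v*s,-np.cos(r)]); M=T@np.array(c['T_tool_cam'])
    else:
        d=np.array([u,-v,-1]); M=np.linalg.inv(np.array(c['view']))
    d=M[:3,:3]@d; return M[:3,3],d/np.linalg.norm(d)
def onz(name,px,z,T=None):
    o,d=ray(name,px,T); return o+d*(z-o[2])/d[2]
def tri(rays):
    A=np.zeros((3,3));b=np.zeros(3)
    for o,d in rays:
        P=np.eye(3)-np.outer(d,d);A+=P;b+=P@o
    p=np.linalg.solve(A,b); return p,[np.linalg.norm((np.eye(3)-np.outer(d,d))@(p-o)) for o,d in rays]
def proj(name,p,T=None):
    c=bot.get_calibration(name)
    M=np.linalg.inv(T@np.array(c['T_tool_cam'])) if name=='wrist' else np.array(c['view'])
    q=M[:3,:3]@np.asarray(p,float)+M[:3,3]; x,y,z=q[0],-q[1],-q[2]
    if name=='wrist':
        r=np.hypot(x,y);k=np.arctan2(r,z)/r
    else: k=1/z
    return np.array([c['cx']+c['fx']*x*k,c['cy']+c['fy']*y*k])
def toolT():
    s=bot.read_state();T=np.eye(4);T[:3,:3]=R.from_quat(s['eef_rot']).as_matrix();T[:3,3]=s['tcp_pos'];return T
def down(a):
    "tool down, finger closing line (tool y) along world angle a (mod pi)"
    # x tool = (sin a,-cos a,0)... y=(cos a,sin a,0), z=(0,0,-1), x=y×z
    y=np.array([np.cos(a),np.sin(a),0]);z=np.array([0,0,-1.]);x=np.cross(y,z)
    return R.from_matrix(np.c_[x,y,z]).as_quat()
E
python3 - <<'E'
from h import *
np.set_printoptions(precision=1,suppress=True)
for n,p,z in [('hare',(148,260),60),('stand top',(254,180),190),('vase',(363,122),100),('boxA',(257,272),30),('boxB',(401,237),22),('egg',(196,321),58),('ivory',(332,313),130),('red',(338,262),130),('block',(332,287),75),('b1',(387,142),18),('b2',(151,298),18),('b3',(121,248),18),('b4',(355,103),18)]:
    print(n,onz('top',p,z))
print(R.from_quat(bot.read_state()['eef_rot']).as_matrix())
print(tri([ray('top',(332,311)),ray('scene',(227.5,210))]))
im=cv2.imread('pics/top0.png')[80:350,100:450]; cv2.imwrite('pics/topc.png',cv2.resize(im,None,fx=2.25,fy=2.2,interpolation=cv2.INTER_CUBIC))
E
```

```text
hare [501.7 392.7  60. ]
stand top [626.7 204.1 190. ]
vase [751.9  18.1 100. ]
boxA [484.9 200.1  30. ]
boxB [555.7 -67.1  22. ]
egg [397.3 303.6  58. ]
ivory [421.   73.4 130. ]
red [503.8  64.2 130. ]
block [461.6  67.5  75. ]
b1 [738.4 -42.5  18. ]
b2 [433.4 393.3  18. ]
b3 [523.6 453.6  18. ]
b4 [814.3  19.5  18. ]
[[ 0.9 -0.4 -0. ]
 [-0.4 -0.9 -0. ]
 [ 0.   0.  -1. ]]
(array([424.2,  73.1, 128.2]), [np.float64(0.13982666430802607), np.float64(0.1398266643081329)])
```

View pics/wrist0.png

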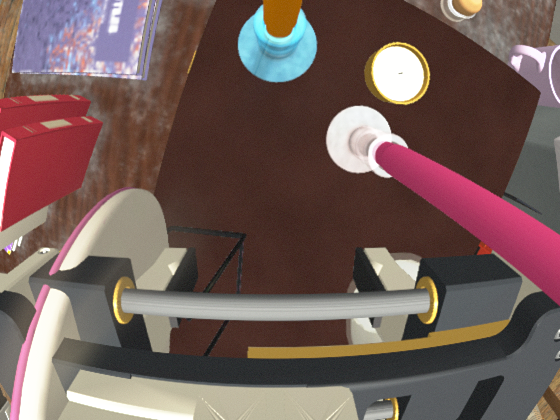

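Wrist view: the arm starts over the side table, with the magenta candle rising at the right from (375,140) to (560,240). I need its height before leaving.

```bash
python3 - <<'E'
from h import *
np.set_printoptions(precision=1,suppress=True)
T=toolT()
print('magenta top',tri([ray('scene',(99,55)),ray('top',(-3,402))]))
print('magenta base',tri([ray('scene',(110,150)),ray('top',(43,381)),ray('wrist',(388,152),T)]))
print('magenta mid', [onz('wrist',(520,225),z,T) for z in (100,200,250,300)])
print('orange top',tri([ray('scene',(138,60)),ray('top',(-8,325))]))
print('orange base',tri([ray('scene',(150,140)),ray('wrist',(282,45),T)]))
print('hare ear',tri([ray('scene',(207,146)),ray('top',(150,250))]))
print('cam',(T@np.array(bot.get_calibration('wrist')['T_tool_cam']))[:3,3])
# shelf: front upper edge near (525,225)-(420,30) scene; top (310,40)-(560,310)
for z in (0,100,200,300,400,500): print(z,onz('top',(397,137),z)[:2],onz('top',(560,310),z)[:2],onz('top',(310,40),z)[:2], onz('scene',(525,225),z)[:2],onz('scene',(420,30),z)[:2])
for p,a in [((284,612,450),None),((284,612,350),None),((284,612,400),None)]:
    q=bot.read_state()['eef_rot']; print(p,bot.solve_ik(p,q))
E
```

```text
magenta top (array([317.3, 482. , 379.7]), [np.float64(15.755866336606458), np.float64(15.755866336606305)])
magenta base (array([301.3, 518. , 150.9]), [np.float64(4.685055330631363), np.float64(9.896383929607298), np.float64(7.019254974511479)])
magenta mid [array([134.9, 363.8, 100. ]), array([214.7, 438.5, 200. ]), array([254.6, 475.9, 250. ]), array([294.5, 513.2, 300. ])]
orange top (array([405.1, 502.2, 363.9]), [np.float64(10.946104952938338), np.float64(10.94610495293833)])
orange base (array([404.9, 552.2, 148.6]), [np.float64(6.390631982158569), np.float64(6.390631982158381)])
hare ear (array([510.5, 367.2, 166.2]), [np.float64(4.971926698088522), np.float64(4.971926698088432)])
cam [361.8 576.3 384.4]
0 [753.7 -66.2] [ 426.2 -373.4] [948.7 107.7] [1130.3 -129.3] [7017. 5728.]
100 [726.3 -42.2] [ 431.7 -318.4] [901.7 114.2] [ 926.6 -233.5] [5638.1 4454.5]
200 [698.9 -18.1] [ 437.3 -263.5] [854.6 120.7] [ 722.9 -337.6] [4259.2 3181. ]
300 [671.5   5.9] [ 442.9 -208.5] [807.6 127.2] [ 519.2 -441.8] [2880.2 1907.5]
400 [644.1  29.9] [ 448.5 -153.6] [760.6 133.7] [ 315.5 -545.9] [1501.3  634. ]
500 [616.7  53.9] [454.1 -98.6] [713.5 140.2] [ 111.8 -650.1] [ 122.4 -639.5]
(284, 612, 450) [ 1.4  0.3  0.4 -0.  -1.7 -0.3]
(284, 612, 350) [ 1.4  0.3  0.2 -0.  -1.5 -0.3]
(284, 612, 400) [ 1.4  0.3  0.3 -0.  -1.6 -0.3]
```

View pics/topc.png

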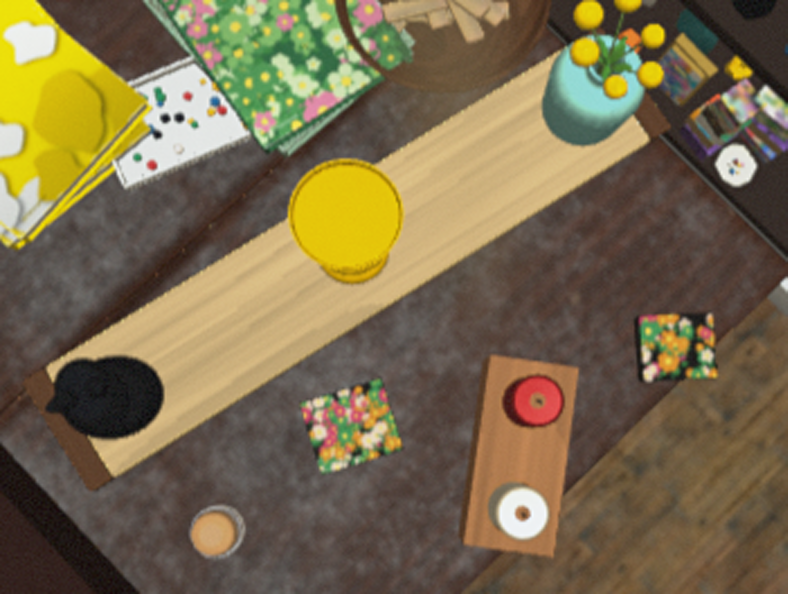

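```bash
python3 - <<'E'
from h import *
np.set_printoptions(precision=2,suppress=True)
for s in [(525,225),(420,30),(470,110)]:
    o,d=ray('scene',s); print(s,[(np.round(o+d*t).astype(int).tolist(),proj('top',o+d*t).round().astype(int).tolist()) for t in range(300,1301,200)])
q=bot.read_state()['eef_rot']
bot.line_to([284,612,480],200)
for a in (-np.pi/2,np.pi/2):
    print(a,bot.solve_ik([430,130,480],down(a)),bot.solve_ik([560,150,330],down(a)))
bot.move_ptp([430,130,480],down(-np.pi/2))
T=toolT(); im=bot.camera('wrist'); cv2.imwrite('pics/w1.png',im[:,:,::-1]); np.save('w1.npy',T)
print(bot.read_state()['t'],T)
E
```

```text
(525, 225) [([355, -526, 381], [874, 398]), ([518, -442, 301], [730, 257]), ([681, -359, 221], [621, 151]), ([844, -276, 140], [537, 68]), ([1007, -192, 60], [469, 1]), ([1171, -109, -20], [414, -53])]
(420, 30) [([330, -448, 485], [923, 450]), ([477, -312, 474], [757, 290]), ([623, -177, 464], [607, 145]), ([770, -41, 453], [472, 15]), ([917, 94, 442], [349, -104]), ([1064, 230, 432], [236, -212])]
(470, 110) [([348, -479, 441], [897, 417]), ([507, -364, 400], [739, 262]), ([666, -250, 360], [610, 134]), ([825, -135, 320], [502, 27]), ([984, -21, 280], [410, -64]), ([1143, 94, 240], [331, -142])]
-1.5707963267948966 [ 0.73 -0.09  0.04  0.   -1.7   0.84] [ 0.6   0.15 -0.03  0.   -1.39  0.97]
1.5707963267948966 [ 2.99 -1.19  0.04  0.   -2.81  1.72] [ 0.6   0.15 -0.03  0.   -1.39 -2.17]
3.4417 [[  1.     0.    -0.   430.17]
 [  0.    -1.    -0.   130.63]
 [ -0.     0.    -1.   479.79]
 [  0.     0.     0.     1.  ]]
```

View pics/w1.png

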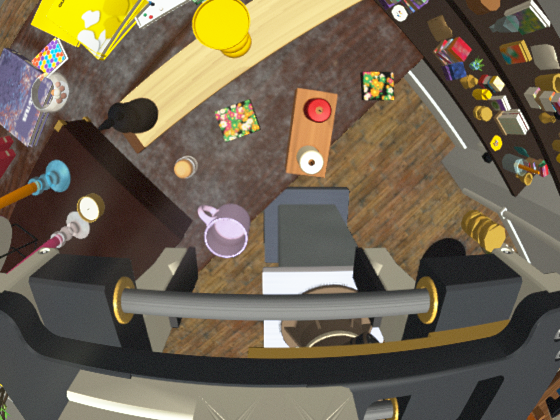

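Wrist view from z 480: hare (130,115), stand (222,25), boxes (237,120) large and (378,86) small, egg (185,166), ivory (311,160), red (318,110). Now two closer views.

```bash
python3 - <<'E'
from h import *
np.set_printoptions(precision=2,suppress=True)
for n,p in [('wB',[425,130,330]),('wA',[560,190,330])]:
    bot.line_to(p,300); bot.pause(.2)
    T=toolT(); im=bot.camera('wrist'); cv2.imwrite(f'pics/{n}.png',im[:,:,::-1]); np.save(n+'.npy',T)
a=cv2.imread('pics/wA.png')[:270]; b=cv2.imread('pics/wB.png')[:250,100:460]
cv2.imwrite('pics/wAc.png',cv2.resize(a[:,60:460],None,fx=2,fy=2,interpolation=cv2.INTER_CUBIC))
cv2.imwrite('pics/wBc.png',cv2.resize(b,None,fx=2.2,fy=2.2,interpolation=cv2.INTER_CUBIC))
print(bot.read_state()['t'])
E
```

```text
5.2333
```

View pics/wAc.png

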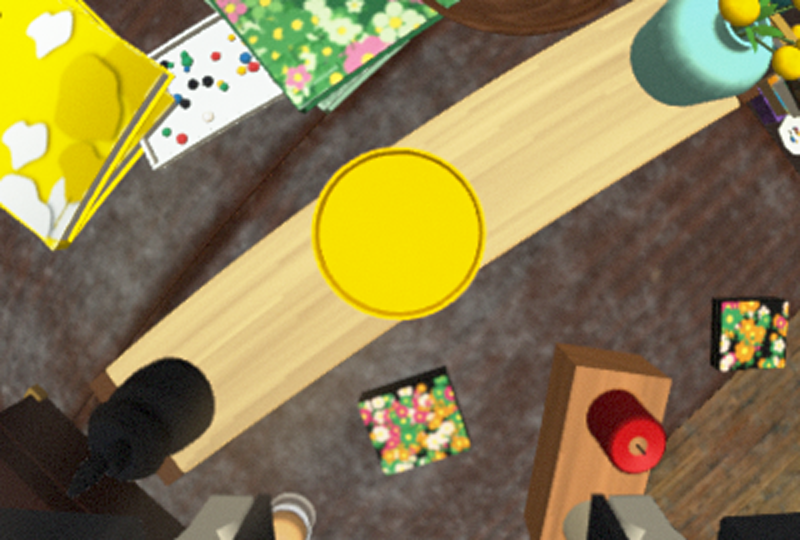

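View pics/wBc.png

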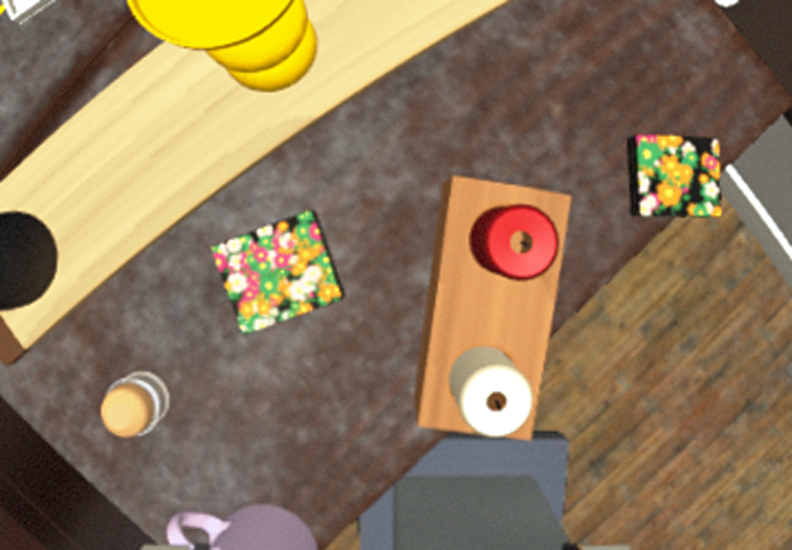

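```bash
cat > m.py <<'E'
from h import *
np.set_printoptions(precision=1,suppress=True)
TA,TB=np.load('wA.npy'),np.load('wB.npy')
A=lambda p:ray('wrist',(p[0]/2+60,p[1]/2),TA)
B=lambda p:ray('wrist',(p[0]/2.2+100,p[1]/2.2),TB)
Tp=lambda p:ray('top',(p[0]/2.25+100,p[1]/2.2+80))
def z(r,h): o,d=r; return o+d*(h-o[2])/d[2]
def show(n,rs,h): print(n,*tri(rs),'| at z',h,[z(r,h)[:2] for r in rs])
show('ivory',[B((496,400)),Tp((523,513))],130)
show('red',[B((521,242)),A((639,446)),Tp((537,401))],130)
show('stand',[A((399,233)),Tp((346,215))],188)
LA=[(361,408),(448,386),(470,452),(388,474)];LB=[(211,245),(314,211),(343,297),(241,332)]
SA=[(722,300),(788,300),(788,370),(722,370)];SB=[(637,135),(720,139),(722,217),(640,216)]
LT=[(301,402),(381,379),(401,447),(321,473)];ST=[(641,315),(715,313),(718,377),(643,382)]
for n,h,cs in [('large',30,(LA,LB,LT)),('small',22,(SA,SB,ST))]:
    m=[np.mean(c,0) for c in cs]; show(n,[A(m[0]),B(m[1]),Tp(m[2])],h)
    for f,c in zip((A,B,Tp),cs):
        q=np.array([z(f(p),h)[:2] for p in c]); e=np.diff(np.vstack([q,q[:1]]),axis=0)
        print('  c',q.mean(0),'edges',np.linalg.norm(e,axis=1),'ang',np.degrees(np.arctan2(e[:,1],e[:,0])))
near=[z(A(p),18)[:2] for p in [(250,426),(330,377),(500,261),(600,197),(690,132)]]+[z(B(p),18)[:2] for p in [(30,345),(100,285),(200,208),(300,138),(400,70)]]
far=[z(A(p),18)[:2] for p in [(115,364),(200,290),(300,217),(430,130),(540,63),(620,20)]]
nearT=[z(Tp(p),18)[:2] for p in [(110,478),(300,357),(500,234),(640,150)]]
farT=[z(Tp(p),18)[:2] for p in [(50,373),(200,281),(400,146),(550,60)]]
for n,pts in [('near',near),('far',far),('nearT',nearT),('farT',farT)]:
    pts=np.array(pts);c=pts.mean(0);u,s,v=np.linalg.svd(pts-c);d=v[0]*np.sign(v[0][1]);nn=np.array([-d[1],d[0]])
    print(n,'c',c,'ang',np.degrees(np.arctan2(d[1],d[0])),'res',(pts-c)@nn,'off',c@np.array([-np.sin(2.147),np.cos(2.147)]))
show('egg',[B((127,412)),Tp((213,534))],50)
print('cup top B',z(B((147,402)),28), 'cupT',z(Tp((217,531)),28))
for f,c in [(B,[(452,177),(571,196),(531,438),(420,427)]),(Tp,[(490,355),(578,367),(553,556),(464,543)])]:
    q=np.array([z(f(p),75)[:2] for p in c]);e=np.diff(np.vstack([q,q[:1]]),axis=0);print('block',q.mean(0),np.linalg.norm(e,axis=1),np.degrees(np.arctan2(e[:,1],e[:,0])))
E
python3 m.py
```

```text
ivory [419.5  70.2 111.5] [np.float64(0.3436135000764158), np.float64(0.3436135000764184)] | at z 130 [array([424.1,  72.8]), array([420.7,  72.6])]
red [505.1  61.7 127.2] [np.float64(1.197094420517682), np.float64(1.230584644866157), np.float64(1.9690959140432678)] | at z 130 [array([506.4,  62.4]), array([506.6,  61.5]), array([503.4,  63.1])]
stand [633.1 204.8 174.4] [np.float64(0.39063599133216786), np.float64(0.3906359913321863)] | at z 188 [array([633.6, 203.8]), array([630.6, 204.7])]
large [483.8 200.3  33.8] [np.float64(0.8711458741236459), np.float64(1.9821957006181823), np.float64(1.9117879612076167)] | at z 30 [array([481.8, 199.8]), array([485.4, 200.1]), array([482.5, 201.9])]
  c [481.3 199.8] edges [66.8 54.8 65.3 56.6] ang [ -75.3 -161.7  106.2   19.6]
  c [485.5 200.7] edges [70.4 58.7 71.  60.8] ang [ -73.8 -162.2  108.    17.3]
  c [482.6 201.8] edges [67.8 58.6 68.  60.7] ang [ -72.4 -162.5  109.4   17.3]
small [556.3 -70.4  17.7] [np.float64(1.0394058186936599), np.float64(0.6350212511398249), np.float64(1.5385716645347265)] | at z 22 [array([557.9, -68.9]), a
[... 339 characters left out ...]
 2.1  1.1  1.2 -4.8 -1.9 -0.9  1.2  2.8  1.7] off -584.237633632833
far c [668.8 240.7] ang 123.38448790766239 res [ 1.1 -1.5 -0.1  0.4 -0.2  0.3] off -691.9230504725125
nearT c [587.1 171.8] ang 123.83508930148699 res [ 1.1 -1.4 -0.8  1.1] off -585.8948352235343
farT c [663.  247.5] ang 124.96017657647457 res [-0.1  2.  -4.2  2.4] off -690.8023492505337
egg [392.1 310.1  29.7] [np.float64(0.49605873339367046), np.float64(0.49605873339353573)] | at z 50 [array([397.8, 302.5]), array([393.6, 307. ])]
cup top B [399.  295.3  28. ] cupT [394. 307.  28.]
block [464.3  66.5] [ 70.4 148.4  68.9 149.7] [-96.7 172.9  84.3  -6.6]
block [462.5  68. ] [ 69.6 149.5  69.  148.8] [-96.6 172.8  82.8  -7. ]
```

```bash
python3 - <<'E'
from h import *
np.set_printoptions(precision=1,suppress=True)
T1=np.load('w1.npy')
for n,t,w in [('corner near',(193,390),(190,235)),('corner far',(65,255),(63,120)),('mug rim',(238,391),(227,233)),('handle',(215,372),(203,213))]:
    print(n,tri([ray('top',t),ray('wrist',w,T1)]))
for z in (0,100,150): print(z,onz('top',(193,390),z),onz('top',(65,255),z),onz('wrist',(190,235),z,T1),onz('wrist',(63,120),z,T1))
# candle closeup position: look at ivory with a=173deg
a=np.radians(173.2)
for p in ([424,73,200],[424,73,82],[632,204,249],[632,204,300]): print(p,bot.solve_ik(p,down(a)))
for d in (34,214):
  for p in ([397,305,10],[565,300,30],[697,108,30],[485,200,30],[556,-69,30]): print(d,p,bot.solve_ik(p,down(np.radians(d))))
# slide camera over candle: camera offset 86*toolx
bot.move_ptp([424,73,300],down(a)); bot.pause(.2)
im=bot.camera('scene'); cv2.imwrite('pics/s2.png',im[:,:,::-1])
tx=R.from_quat(down(a)).as_matrix()[:,0]
p=np.array([424,73,240])-tx*30
bot.line_to(p,200);bot.pause(.2); T=toolT(); np.save('c1.npy',T); im=bot.camera('wrist'); cv2.imwrite('pics/c1.png',im[:,:,::-1])
print(proj('wrist',[424,73,130],T),bot.read_state()['t'])
E
```

```text
corner near (array([285. , 293.9,  93.4]), [np.float64(6.025737943694149), np.float64(6.025737943694088)])
corner far (array([509.1, 513.6, 125.9]), [np.float64(3.7424279497241613), np.float64(3.7424279497240724)])
mug rim (array([285.5, 221.9,  88. ]), [np.float64(3.0742760697242537), np.float64(3.0742760697242177)])
handle (array([312.3, 267.8,  59. ]), [np.float64(1.0371418477541055), np.float64(1.037141847754041)])
0 [268.4 311.9   0. ] [508.9 562.7   0. ] [241.3 316.1   0. ] [512.  608.5   0. ]
100 [289.8 297.9 100. ] [506.1 523.4 100. ] [284.3 287.  100. ] [512.7 533.6 100. ]
150 [300.6 290.8 150. ] [504.7 503.7 150. ] [305.9 272.4 150. ] [513.  496.1 150. ]
[424, 73, 200] [ 0.6 -0.  -0.5  0.  -1.1 -0.8]
[424, 73, 82] [ 0.6  0.1 -0.7  0.  -0.8 -0.8]
[632, 204, 249] [ 0.6  0.3  0.   0.  -1.3 -0.7]
[632, 204, 300] [ 0.6  0.3  0.1  0.  -1.4 -0.7]
34 [397, 305, 10] [ 1.   0.3 -0.6  0.  -0.6  2.7]
34 [565, 300, 30] [ 0.8  0.5 -0.3  0.  -0.8  2.9]
34 [697, 108, 30] [ 0.4  0.6 -0.1  0.  -0.9 -3. ]
34 [485, 200, 30] [ 0.8  0.3 -0.6  0.  -0.7  3. ]
34 [556, -69, 30] [ 0.2  0.4 -0.5  0.  -0.7 -2.8]
214 [397, 305, 10] [ 1.   0.3 -0.6  0.  -0.6 -0.5]
214 [565, 300, 30] [ 0.8  0.5 -0.3  0.  -0.8 -0.2]
214 [697, 108, 30] [ 0.4  0.6 -0.1  0.  -0.9  0.2]
214 [485, 200, 30] [ 0.8  0.3 -0.6  0.  -0.7 -0.2]
214 [556, -69, 30] [ 0.2  0.4 -0.5  0.  -0.7  0.4]
[277.6 168.4] 7.6917
```

View pics/s2.png

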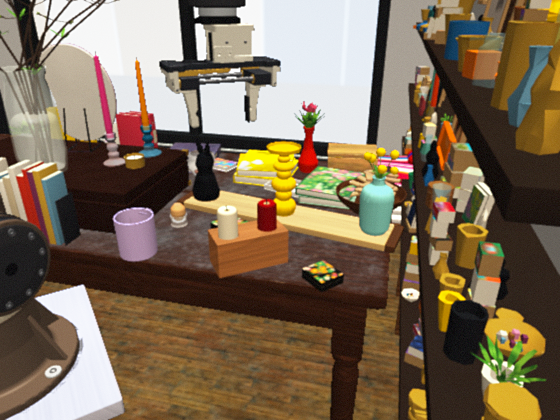

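View pics/c1.png

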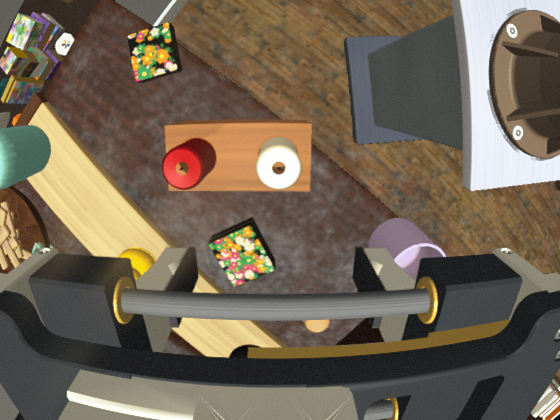

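No camera body stands out on the gripper. In the wrist view the ivory top is at (278.5,167.5), where (277.6,168.4) was predicted, so its place is confirmed. Next I take a same-orientation look at the stand, then the grasp.

```bash
cat >> h.py <<'E'
def snap(n):
    bot.pause(.2); T=toolT(); im=bot.camera('wrist')[:,:,::-1].copy(); cv2.imwrite(f'pics/{n}.png',im); np.save(n+'.npy',T); return im,T
def circ(mask):
    cs,_=cv2.findContours(mask.astype(np.uint8),cv2.RETR_EXTERNAL,cv2.CHAIN_APPROX_NONE)
    c=max(cs,key=cv2.contourArea); return c
def rimfit(c,z,T,rad=None):
    "circle fit of contour rays on plane z"
    q=np.array([onz('wrist',p[0],z,T)[:2] for p in c[::3]])
    A=np.c_[2*q,np.ones(len(q))]; s=np.linalg.lstsq(A,(q**2).sum(1),rcond=None)[0]
    r=np.sqrt(s[2]+s[:2]@s[:2]); return s[:2],r,np.abs(np.linalg.norm(q-s[:2],axis=1)-r).max()
E
python3 - <<'E'
from h import *
np.set_printoptions(precision=1,suppress=True)
im=cv2.imread('pics/c1.png'); T=np.load('c1.npy')
m=(im.min(2)>165); m[:130]=0;m[200:]=0;m[:,:240]=0;m[:,310:]=0
print('ivory',rimfit(circ(m),130,T))
a=np.radians(173.2); tx=R.from_quat(down(a)).as_matrix()[:,0]
bot.line_to(np.array([424,73,320])-tx*30,300)
for n,p in [('st1',np.array([632,204,330])-tx*30),('st2',np.array([632,204,330])-tx*130)]:
    bot.line_to(p,300); im,T=snap(n)
    hsv=cv2.cvtColor(im,cv2.COLOR_BGR2HSV); m=(hsv[:,:,0]>20)&(hsv[:,:,0]<32)&(hsv[:,:,1]>180)&(hsv[:,:,2]>90)
    u=proj('wrist',[632,204,188],T).round().astype(int); print(u)
    k=np.zeros_like(m); k[max(u[1]-75,0):u[1]+75,u[0]-75:u[0]+75]=1
    c=circ(m&k); print('stand',rimfit(c,189.5,T),cv2.boundingRect(c))
print(bot.read_state()['t'])
E
```

```text
ivory (array([423.5,  72.1]), np.float64(17.99112756787558), np.float64(0.5711895530454285))
[276 162]
stand (array([634. , 204.9]), np.float64(39.77674919084625), np.float64(0.7057196224928859)) (232, 121, 85, 85)
[277  56]
stand (array([633.5, 204.3]), np.float64(39.75929482136858), np.float64(0.514730436669069)) (231, 15, 89, 85)
10.0583
```

```bash
cat >> h.py <<'E'
def lower(p,z0,z1,f=4,step=1.0):
    "lower from z0 to z1 in steps until contact force rises by f"
    b=bot.read_state()['contact_force'][2]; z=z0
    while z>z1:
        z-=step; bot.line_to([p[0],p[1],z],15); s=bot.read_state()
        if abs(s['contact_force'][2]-b)>f: break
    print('lower end',z,s['contact_force'],s['tcp_pos']); return z
E
python3 - <<'E'
from h import *
np.set_printoptions(precision=1,suppress=True)
a=np.radians(173.2)
st=lambda n:(lambda s:print(n,s['t'],s['tcp_pos'],s['contact_force'],'w',s['width'],s['finger_force']))(bot.read_state())
bot.move_ptp([423.5,72.1,200],down(a))
bot.line_to([423.5,72.1,84],120); st('at')
bot.move_gripper(30,25); st('grip')
bot.line_to([423.5,72.1,100],40); st('l1')
bot.line_to([423.5,72.1,150],80); st('l2')
bot.line_to([423.5,72.1,300],200)
bot.line_to([633.8,204.6,300],200); bot.pause(.3); st('over')
im=bot.camera('scene'); cv2.imwrite('pics/s3.png',cv2.resize(im[100:300,150:420,::-1],None,fx=2.4,fy=2.4))
bot.line_to([633.8,204.6,254],60)
z=lower([633.8,204.6],254,245); st('down')
bot.pause(.2); bot.move_gripper(60); st('rel')
bot.line_to([633.8,204.6,330],120)
im=bot.camera('scene'); cv2.imwrite('pics/s4.png',cv2.resize(im[100:300,150:420,::-1],None,fx=2.4,fy=2.4))
E
```

```text
at 12.55 [423.7  72.3  84.4] [-0.1 -0.2 -0. ] w 87.82713616384274 0.2725380889023654
grip 13.375 [423.   72.   83.9] [-3.9  0.5  4.1] w 39.919457231103465 24.97607502155006
l1 13.925 [423.3  72.  100.1] [-4.4  1.   1. ] w 39.766572297381025 24.97160898987204
l2 14.7 [423.4  72.  149.7] [ 0.1  0.1 -1.4] w 39.695544773624256 24.958222322165966
over 17.2917 [633.5 204.4 300.6] [-0.1 -0.4 -1.2] w 39.4516554312496 24.958366211503744
lower end 247.0 [-1.6  0.4  4.6] [634.2 204.6 248. ]
down 20.0083 [634.2 204.6 248. ] [-1.6  0.4  4.6] w 39.832424554730345 24.971588583430275
rel 20.8167 [633.8 204.6 246.9] [-0.4  0.7  0.3] w 60.252464328773996 0.0
```

View pics/s4.png

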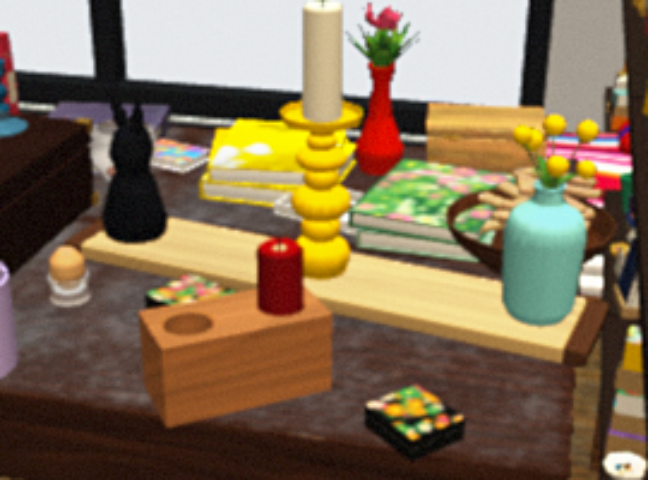

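The ivory candle now stands upright on the yellow stand's top, about (322,60) in the crop, with the red candle still in the block and the other ornaments as before. Next is the egg: a close-up, plus a top view to see the arm's shape.

```bash
python3 - <<'E'
from h import *
np.set_printoptions(precision=1,suppress=True)
bot.line_to([633.8,204.6,390],200)
t1=bot.camera('top')[:,:,::-1]
bot.move_gripper(87)
a=np.radians(220); tx=R.from_quat(down(a)).as_matrix()[:,0]
p=np.array([396,304,200])-tx*30
bot.line_to([560,120,390],300)
bot.move_ptp([p[0]+20,p[1]-20,300],down(a)); bot.line_to(p,150); im,T=snap('e1')
print(proj('wrist',[396,304,45],T),bot.read_state()['t'])
out=np.zeros((600,800,3),np.uint8); out[:300,:400]=cv2.resize(t1,(400,300)); out[:300,400:]=cv2.resize(bot.camera('scene')[:,:,::-1],(400,300))
c=cv2.resize(im[60:270,140:420],(400,300),interpolation=cv2.INTER_CUBIC); out[300:,:400]=c
out[300:,400:]=cv2.resize(bot.camera('top')[:,:,::-1],(400,300)); cv2.imwrite('pics/comp1.png',out)
E
```

```text
[276.6 160.5] 25.55
```

View pics/comp1.png

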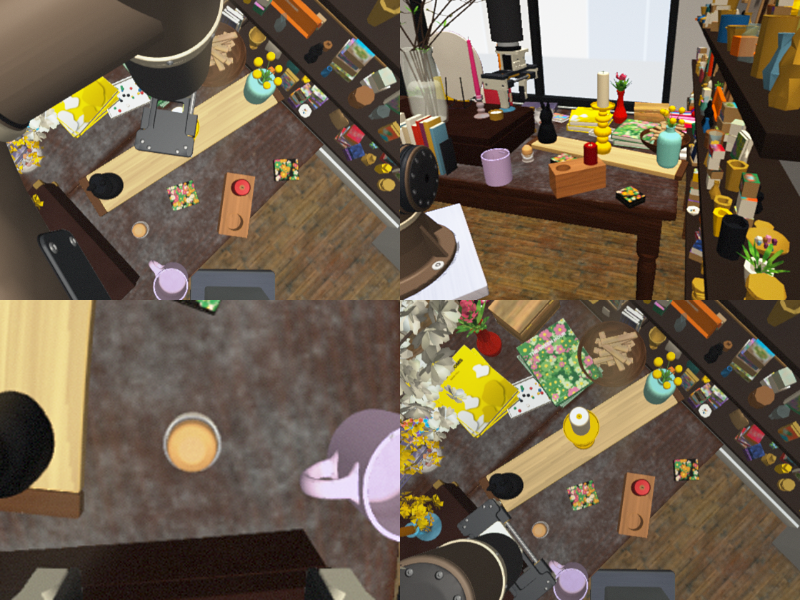

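Composite: candle standing on the dish centre; egg at comp (192,443) beside the mug handle (330,475), with the table edge at row 540. The forearm sits to the left of the gripper, so I fit the arm geometry to check it against the 305 mm tall candle, and refine the egg position.

```bash
python3 - <<'E'
from h import *
from scipy.optimize import least_squares
np.set_printoptions(precision=3,suppress=True)
rng=np.random.default_rng(0); S=[]
while len(S)<60:
    p=np.array([rng.uniform(400,700),rng.uniform(-100,400),rng.uniform(20,450)])
    q=R.from_quat(down(rng.uniform(2,4.5)))*R.from_rotvec(rng.uniform(-.4,.4,3))
    j=bot.solve_ik(p,q.as_quat())
    if j is not None: S.append((np.array(j),p,q.as_matrix()))
# generic: wrist point = p + q*w (w const in tool) ; joint-plane model for wrist centre (j5 axis)
def wc(x,j):
    a0,d1,L1,L2,L2b,s,o=x[:7]
    r=a0+L1*np.sin(j[1])+L2*np.cos(j[1]-j[2])+L2b*np.sin(j[1]-j[2]); z=d1+L1*np.cos(j[1])-L2*np.sin(j[1]-j[2])+L2b*np.cos(j[1]-j[2])
    c,sn=np.cos(j[0]),np.sin(j[0]); return np.array([c*r+sn*s,sn*r-c*s,z])
def f(x): return np.concatenate([wc(x,j)-(p-Q[:,2]*x[7]-Q[:,0]*x[8]-Q[:,1]*x[9]) for j,p,Q in S])
x=least_squares(f,[100,300,400,400,0,190,0,250,0,0]).x
print(x,np.abs(f(x)).max())
print([ (j.round(2).tolist()) for j,_,_ in S[:4]])
im=cv2.imread('pics/e1.png'); T=np.load('e1.npy'); hsv=cv2.cvtColor(im,cv2.COLOR_BGR2HSV)
u=proj('wrist',[396,304,45],T).round().astype(int); c=im[u[1]-40:u[1]+40,u[0]-40:u[0]+40]
# egg mask, comp(192,443)-> wrist px
print('comp px',192*.7+140,(443-300)*.7+60,'egg@40',onz('wrist',(192*.7+140,144*.7+60.5),40,T),'cup@28',onz('wrist',(192*.7+140,141*.7+60),28,T))
for n,px in [('handle tip',(303,482)),('mug rim L',(362,475)),('tbl',(100,546)),('tbl2',(290,533))]:
    print(n,[onz('wrist',(px[0]*.7+140,(px[1]-300)*.7+60),z,T) for z in (60,90,125,150)])
E
```

```text
[  75.46   181.075  575.207  388.809   25.877  179.494 -764.37   373.785
    7.513   -4.694] 92.98162773335588
[[0.52, 0.57, -0.3, 0.24, -1.08, -1.87], [0.79, 0.33, 0.15, 0.38, -1.69, 0.48], [0.27, 0.33, 0.33, -0.04, -1.74, 0.32], [1.04, 0.19, -0.21, 0.19, -1.54, -1.08]]
comp px 274.4 160.1 egg@40 [396.621 306.711  40.   ] cup@28 [397.019 306.308  28.   ]
handle tip [array([325.216, 274.6  ,  60.   ]), array([335.987, 273.304,  90.   ]), array([348.553, 271.793, 125.   ]), array([357.529, 270.713, 150.   ])]
mug rim L [array([296.177, 243.049,  60.   ]), array([309.859, 244.916,  90.   ]), array([325.82 , 247.093, 125.   ]), array([337.221, 248.648, 150.   ])]
tbl [array([402.769, 400.766,  60.   ]), array([405.768, 386.827,  90.   ]), array([409.266, 370.563, 125.   ]), array([411.765, 358.947, 150.   ])]
tbl2 [array([306.586, 307.23 ,  60.   ]), array([319.224, 302.665,  90.   ]), array([333.969, 297.338, 125.   ]), array([344.5  , 293.533, 150.   ])]
```

```bash
cat > kin.py <<'E'
from h import *
def fk(x,j):
    a0,d1,L1,L2,s,L6,sg=x
    c,sn=np.cos(j[0]),np.sin(j[0]); e=np.array([c,sn,0]);k=np.array([0,0,1.]);t=j[1]-j[2]
    el=e*(a0+L1*np.sin(j[1]))+k*(d1+L1*np.cos(j[1]))
    f=e*np.cos(t)-k*np.sin(t); p4=el+L2*f
    ax=np.array([sn,-c,0]); ax=R.from_rotvec(f*j[3]*np.sign(sg)).apply(ax)
    tz=R.from_rotvec(-ax*j[4]).apply(f)
    return el,p4,p4+s*ax,tz,p4+s*ax+L6*tz
E
python3 - <<'E'
from kin import *
from scipy.optimize import least_squares
np.set_printoptions(precision=2,suppress=True)
rng=np.random.default_rng(0); S=[]
while len(S)<40:
    p=np.array([rng.uniform(400,700),rng.uniform(-100,400),rng.uniform(20,450)])
    q=R.from_quat(down(rng.uniform(2,4.5)))*R.from_rotvec(rng.uniform(-.4,.4,3))
    j=bot.solve_ik(p,q.as_quat())
    if j is not None: S.append((np.array(j),p))
for sg in (1,-1):
  for m in (1,-1):
    def f(x):
        r=[]
        for j,p in S:
            jj=j.copy(); jj[4]*=m; r.append(fk([*x,sg],jj)[4]-p)
        return np.concatenate(r)
    s=least_squares(f,[0,250,540,540,180,350]); print(sg,m,s.x,np.abs(f(s.x)).max())
E
```

```text
1 1 [156.75 -35.91 362.63 301.68 191.43 105.38] 178.5632822910623
1 -1 [166.99  78.67 337.02 345.78 196.24   2.99] 178.25101459948866
-1 1 [ 38.58  84.02 342.62 466.22 211.42   0.64] 172.8493777842661
-1 -1 [  0.   198.8  601.6  463.6  191.8  378.04] 5.115907697472721e-13
```

```bash
python3 - <<'E'
from kin import *
np.set_printoptions(precision=1,suppress=True)
X=[0,198.8,601.6,463.6,191.8,378.04,-1]
def segd(p,a,b):
    t=np.clip((p-a)@(b-a)/((b-a)@(b-a)),0,1); q=a+t*(b-a); return np.linalg.norm(p-q),q
c=np.array([633.8,204.6,304])
for n,p,a in [('egg',[569.5,299.9,26],214),('box',[698,109.3,25],214),('sm',[698,109.3,55],214),('eggpick',[397,306,8],220),('boxpick',[485,200,8],197),('smpick',[556.5,-69,5],183.5)]:
    j=bot.solve_ik(p,down(np.radians(a))); jj=np.array(j);jj[4]*=-1
    el,p4,p5,tz,tcp=fk(X,jj)
    print(n,'el',el,'p4',p4,'p5',p5,'| forearm',*segd(c,el,p4),'| p4p5',*segd(c,p4,p5),'| tool',*segd(c,p5,tcp))
E
```

```text
egg el [200.4 201.1 729.2] p4 [433.6 435.3 404. ] p5 [569.5 299.9 404. ] | forearm 321.3828019856577 [433.6 435.3 404. ] | p4p5 152.39679025819402 [569.5 299.9 404. ] | tool 114.96338547555044 [569.5 299.9 304. ]
box el [297.3 136.4 703.7] p4 [618.  283.6 403. ] p5 [698.  109.3 403. ] | forearm 127.6824197896222 [618.  283.6 403. ] | p4p5 100.77218942838907 [650.7 212.4 403. ] | tool 114.90748452559554 [698.  109.3 304. ]
sm el [282.7 129.7 713.8] p4 [618.  283.6 433. ] p5 [698.  109.3 433. ] | forearm 152.1356642057784 [618.  283.6 433. ] | p4p5 130.37443830057785 [650.7 212.4 433. ] | tool 114.90748452559554 [698.  109.3 304. ]
eggpick el [ 98.9 172.1 766.7] p4 [230.7 401.5 386. ] p5 [397. 306. 386.] | forearm 456.08571498353956 [230.7 401.5 386. ] | p4p5 270.3459370528805 [397. 306. 386.] | tool 257.59697203189336 [397. 306. 304.]
boxpick el [155.1 149.1 760.6] p4 [352.1 338.3 386. ] p5 [485. 200. 386.] | forearm 322.4196795513605 [352.1 338.3 386. ] | p4p5 169.98036851648473 [485. 200. 386.] | tool 148.87108517102968 [485. 200. 304.]
smpick el [236.5  54.3 749.3] p4 [513.6 117.9 383. ] p5 [556.5 -69.  383. ] | forearm 167.96683291808304 [513.6 117.9 383. ] | p4p5 167.96683291808304 [513.6 117.9 383. ] | tool 284.31012996374227 [556.5 -69.  304. ]
```

The geometry fit is exact. It shows the egg is hemmed in by the side table, mug and hare for a vertical grasp. I'll lift it with the tool leaned 35° away from the table, set it down in the open, and re-grasp it vertically.

```bash
cat >> h.py <<'E'
def st(n):
    s=bot.read_state(); print(n,round(s['t'],1),s['tcp_pos'].round(1),s['contact_force'].round(1),'w',round(s['width'],1),'ff',round(s['finger_force'],1),flush=True); return s
E
python3 - <<'E'
from h import *
Q=R.from_quat(down(np.radians(218)))*R.from_euler('y',-35,degrees=True); q=Q.as_quat(); tz=Q.as_matrix()[:,2]
g=np.array([397,306.5,25])+tz*19; pre=g-tz*130; n=np.array([.616,-.788,0])
print(g,pre,[bot.solve_ik(x,q) for x in (g,pre,g+n*62,g+n*62-tz*100)])
bot.line_to([400,300,250],200)
bot.move_ptp(pre+[0,0,60],q); bot.line_to(pre,150)
bot.line_to(g,60); s=st('at')
bot.move_gripper(36,15); s=st('grip')
if s['width']>37:
    bot.line_to(g+[0,0,25],50); st('up')
    bot.line_to(g+n*62+[0,0,25],80); bot.pause(.2); st('over')
    bot.line_to(g+n*62+[0,0,3],40); 
    z=lower((g+n*62)[:2],g[2]+3,g[2]-4,f=3); st('down')
    bot.move_gripper(86); st('rel')
    bot.line_to(g+n*62-tz*110,120)
    bot.move_ptp([434+20,258-26,190],down(np.radians(214)))
    tx=R.from_quat(down(np.radians(214))).as_matrix()[:,0]
    bot.line_to(np.array([434,258,170])-tx*30,150)
    im,T=snap('e2'); print(proj('wrist',[435.2,257.6,40],T)); st('end')
    cv2.imwrite('pics/e2c.png',cv2.resize(im[60:270,140:420],None,fx=2.4,fy=2.4,interpolation=cv2.INTER_CUBIC))
E
```

```text
[390.29055061 315.0877036    9.43611116] [436.19730957 256.32973162 115.92587692] [array([ 0.5358703 ,  0.48060379, -0.28531202, -0.72598019, -1.02940686,
        0.58410151]), array([ 0.42236326,  0.3657191 , -0.17560149, -0.62469845, -1.26104304,
        0.5076737 ]), array([ 0.43247162,  0.51017098, -0.24085625, -0.68154822, -1.08932051,
        0.63866592]), array([ 0.3494368 ,  0.4283357 , -0.14934242, -0.60860745, -1.2671429 ,
        0.58260998])]
at 29.8 [390.5 315.1   9.6] [ 0.  -0.4  0.1] w 86.7 ff 0.0
grip 30.6 [390.2 315.1   9.4] [-0.5  0.2  0.1] w 40.5 ff 15.0
up 31.2 [390.3 315.1  34.7] [-0.1  0.6 -1.8] w 40.5 ff 15.0
over 32.4 [428.2 266.6  34.5] [-0.5  0.6 -1.2] w 40.7 ff 15.0
lower end 8.436111158509153 [-1.12075263 -1.59471185  8.87320149] [428.55484927 266.28971592   9.36503901]
down 34.0 [428.6 266.3   9.4] [-1.1 -1.6  8.9] w 40.5 ff 15.0
rel 35.0 [428.5 266.3   8.4] [0.  1.  0.5] w 86.3 ff 0.0
[275.37718572 165.1015255 ]
end 37.7 [417.7 282.4 170.2] [ 0.5 -0.  -0. ] w 85.8 ff 0.0
```

View pics/e2c.png

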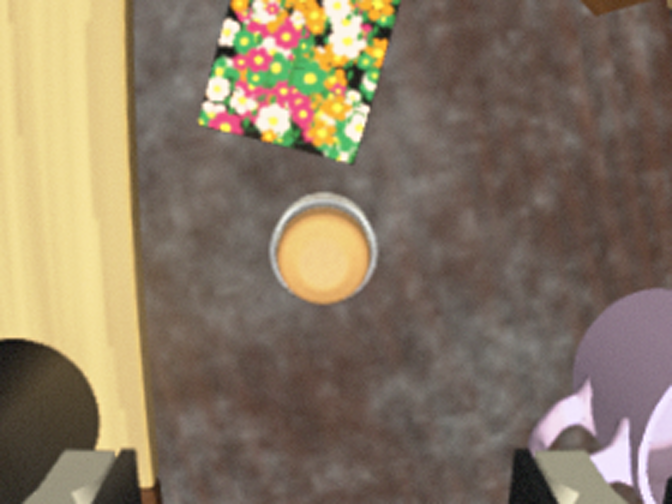

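The egg cup stands upright in the open at crop (323,252), within 1 mm of the prediction. Now I measure the board edges close up at both target spots, in the orientation used for placing.

```bash
cat > edges.py <<'E'
from h import *
def boardfit(im,T,ctr,u=np.array([-.5592,.829])):
    "scan across the board (z=18 plane) at several stations; return edge midpoints"
    hsv=cv2.cvtColor(cv2.GaussianBlur(im,(3,3),0),cv2.COLOR_BGR2HSV).astype(int)
    n=np.array([u[1],-u[0]]); E={-1:[],1:[]}
    for t in np.arange(-60,61,5):
        for sg in (-1,1):
            pr=[]
            ss=np.arange(35,76,.5)
            for s in ss:
                q=proj('wrist',[*(np.array(ctr)+u*t+n*sg*s),18],T); x,y=q.round().astype(int)
                pr.append(im[y,x].mean() if 0<=x<560 and 0<=y<235 else np.nan)
            pr=np.array(pr)
            if np.isnan(pr).any(): continue
            g=pr[:-8]-pr[8:]; k=g.argmax()
            if g[k]>50 and pr[:max(k,1)].min()>120: E[sg].append([t,ss[k]+2.0])
    out={}
    for sg,v in E.items():
        v=np.array(v); 
        if len(v)<5: out[sg]=(len(v),); continue
        m=np.median(v[:,1]); v=v[abs(v[:,1]-m)<5]; out[sg]=(len(v),*np.polyfit(v[:,0],v[:,1],1))
    return out
E
python3 - <<'E'
from edges import *
Q=down(np.radians(214)); tx=R.from_quat(Q).as_matrix()[:,0]
bot.line_to([440,250,300],250)
for n,c in [('pe',[569.5,299.9]),('pb',[698.1,109.3])]:
    if n=='pb': bot.line_to([560,130,320],400)
    bot.line_to(np.array([*c,290])-tx*30,350)
    im,T=snap(n); print(n,proj('wrist',[*c,18],T),boardfit(im,T,c))
st('')
E
```

```text
Traceback (most recent call last):
  File "edges.py", line 11, in boardfit
    q=proj('wrist',[*(np.array(ctr)+u*t+n*sg*s),18],T); x,y=q.round().astype(int)
  File "h.py", line 20, in proj
    c=bot.get_calibration(name)
ValueError: time passes only in moves, steps and waits
```

```bash
sed -i 's/bot\.get_calibration(name)/CAL(name)/' h.py; sed -i '3a import functools\nCAL=functools.lru_cache(None)(lambda n: bot.get_calibration(n))' h.py
python3 - <<'E'
from edges import *
np.set_printoptions(precision=3,suppress=True)
Q=down(np.radians(214)); tx=R.from_quat(Q).as_matrix()[:,0]
print(boardfit(cv2.imread('pics/pe.png'),np.load('pe.npy'),[569.5,299.9]))
bot.line_to([560,130,330],400)
bot.line_to(np.array([698.1,109.3,300])-tx*30,350)
im,T=snap('pb'); print(boardfit(im,T,[698.1,109.3]))
st('')
E
```

```text
{-1: (25, np.float64(0.009769230769230782), np.float64(54.560000000000024)), 1: (25, np.float64(0.006615384615384708), np.float64(53.800000000000026))}
{-1: (25, np.float64(0.0029999999999999333), np.float64(53.420000000000016)), 1: (25, np.float64(-0.005153846153846188), np.float64(54.86000000000003))}
 40.6 [680.8 134.7 301.3] [-0.1 -0.2 -0.6] w 86.0 ff 0.0
```

```bash
python3 - <<'E'
from h import *
T=np.load('e2.npy'); e=(onz('wrist',(274.6,166.2),42,T)+onz('wrist',(275,163.5),28,T))[:2]/2; print('egg',e)
q=down(np.radians(214.2)); tx=R.from_quat(q).as_matrix()[:,0]
bot.line_to([580,120,330],350)
bot.move_ptp([*e,200],q); bot.line_to([*e,60],200); bot.line_to([*e,6],60); st('at')
bot.move_gripper(36,15); s=st('grip')
if s['width']>37:
    bot.line_to([*e,80],100); bot.line_to([*e,240],250); st('up')
    p=np.array([569.2,299.7]); bot.line_to([*p,240],250); bot.line_to([*p,50],120); bot.line_to([*p,28],40); bot.pause(.2)
    lower(p,28,20,f=3); bot.move_gripper(60); st('rel')
    bot.line_to([*p,100],80); bot.line_to([*p,260],250)
    bot.line_to([p[0]-tx[0]*30,p[1]-tx[1]*30,260],200); bot.move_gripper(87)
    im,T=snap('e3'); print(proj('wrist',[*p,60],T),proj('wrist',[*p,46],T)); st('end')
E
```

```text
egg [435.24519815 258.46699737]
at 43.9 [435.5 258.7   6.2] [ 0.7 -0.2 -0.1] w 85.8 ff 0.0
grip 44.7 [435.2 258.4   6. ] [-0.9 -0.1  0.6] w 40.3 ff 15.0
up 46.4 [434.4 257.9 238.3] [ 0.1  0.4 -0.8] w 41.0 ff 15.0
lower end 23.0 [-2.26740753 -0.65798612  6.65987561] [569.34078946 299.75149152  23.9778965 ]
rel 51.6 [569.2 299.7  22.9] [0.4 0.3 0.5] w 60.0 ff 0.0
[275.97478959 153.47098108] [275.94728486 151.61455716]
end 54.7 [552.3 324.5 260. ] [-1.   0.3  0.2] w 87.0 ff 0.0
```

```bash
cat > lid.py <<'E'
from h import *
def lidfit(im,T,c0,z,half=48):
    "min-area rectangle of the flowered lid on plane z: centre, sizes, angle of long side"
    hsv=cv2.cvtColor(im,cv2.COLOR_BGR2HSV); m=((hsv[:,:,1]>110)&(hsv[:,:,2]>95))|(im.min(2)>150)
    ys,xs=np.nonzero(m); P=[]
    u=proj('wrist',[*c0,z],T)
    for x,y in zip(xs,ys):
        if np.hypot(x-u[0],y-u[1])<90 and y<232:
            q=onz('wrist',(x,y),z,T)[:2]
            if np.linalg.norm(q-c0)<half: P.append(q)
    P=np.array(P,np.float32); c,wh,an=cv2.minAreaRect(P)
    L=an if wh[0]>wh[1] else an+90
    return np.array(c),sorted(wh),(L%180),len(P)
E
python3 - <<'E'
from lid import *
a=np.radians(197); q=down(a); tx=R.from_quat(q).as_matrix()[:,0][:2]; c=np.array([484.,200.3])
bot.line_to([*(c-tx*30),200],300,ori=q)
im,T=snap('l1'); print(lidfit(im,T,c,30)); st('')
cc=lidfit(cv2.imread('pics/e2.png'),np.load('e2.npy'),c,30); print('e2',cc)
u=proj('wrist',[*c,30],T).astype(int); cv2.imwrite('pics/l1c.png',cv2.resize(im[max(u[1]-70,0):u[1]+70,u[0]-90:u[0]+90],None,fx=4,fy=4)); print(u)
E
```

```text
(array([485.01586914, 201.47279358]), [61.664058685302734, 70.47557067871094], 108.51193428039551, 3271)
 55.6 [475.8 229.7 200.1] [-0.3  0.1 -0.6] w 87.0 ff 0.0
e2 (array([484.96173096, 201.95565796]), [61.71976852416992, 70.15516662597656], 108.53663444519043, 4231)
[277 156]
```

View pics/l1c.png

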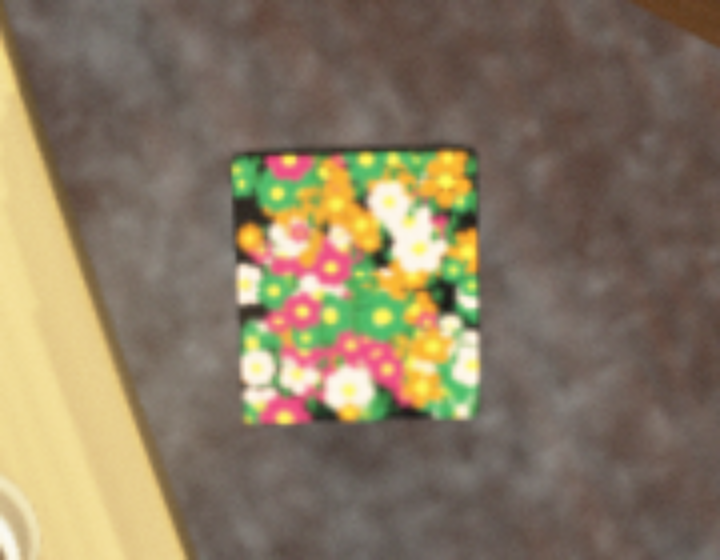

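The lid fit is clean: centre (485,201.6), 61.7 x 70.4 mm, box x at 18.5°. Now I grasp and place the large box, then look at it and the small one.

```bash
python3 - <<'E'
from lid import *
c=np.array([485.0,201.6]); q=down(np.radians(198.5)); qb=down(np.radians(214.2)); tx=R.from_quat(qb).as_matrix()[:,0][:2]
bot.line_to([*c,80],250,ori=q); bot.line_to([*c,4.5],70); st('at')
bot.move_gripper(56,15); s=st('grip')
assert s['width']>58
bot.line_to([*c,60],100); bot.line_to([600,90,255],350,ori=qb); st('up')
p=np.array([698.7,109.7]); bot.line_to([*p,255],250); bot.line_to([*p,60],150); bot.line_to([*p,27],50); bot.pause(.2); st('near')
lower(p,27,19,f=3); bot.move_gripper(80); st('rel')
bot.line_to([*p,60],100); bot.line_to([*p,270],300)
bot.line_to([*(p-tx*30),270],200); im,T=snap('l2'); print('large',lidfit(im,T,p,48)); 
c=np.array([556.5,-69.5]); q=down(np.radians(183.5)); tx=R.from_quat(q).as_matrix()[:,0][:2]
bot.line_to([620,60,270],400); bot.move_ptp([*(c-tx*30),200],q); im,T=snap('m1'); print('small',lidfit(im,T,c,22)); bot.move_gripper(87); st('')
E
```

```text
at 57.4 [485.3 201.8   4.9] [ 0.7  0.1 -0.4] w 87.0 ff 0.0
grip 58.0 [485.  201.6   4.7] [-1.5 -1.1  3.2] w 61.9 ff 15.0
up 59.5 [598.6  90.1 252.7] [-0.3  0.1 -1.2] w 62.1 ff 15.0
near 62.6 [699.  109.8  27.4] [ 0.9 -0.9 -0.6] w 62.0 ff 15.0
lower end 22.0 [-1.80636194  0.11681433  5.51497479] [698.78736384 109.70976618  22.684262  ]
rel 64.4 [698.7 109.7  21.9] [0.2 0.7 0.2] w 79.9 ff 0.0
large (array([703.12799072, 113.72903442]), [76.61327362060547, 81.5044937133789], 123.15676498413086, 2441)
small (array([550.70294189, -73.15672302]), [84.61951446533203, 84.82865142822266], 78.49944305419922, 2860)
 68.0 [554.7 -39.5 200. ] [-0.1 -0.1 -0.9] w 86.9 ff 0.0
```

```bash
cat > lid2.py <<'E'
from lid import *
def lid2(im,T,c0,z,half=48):
    hsv=cv2.cvtColor(im,cv2.COLOR_BGR2HSV).astype(int); h,s,v=hsv[...,0],hsv[...,1],hsv[...,2]
    m=((h>35)&(h<90)&(s>90)&(v>70))|((h>150)&(s>90)&(v>110))|((s>175)&(v>150))|(im.min(2)>185)
    u=proj('wrist',[*c0,z],T); yy,xx=np.indices(m.shape); m&=(np.hypot(xx-u[0],yy-u[1])<80)&(yy<235)
    m=cv2.morphologyEx(m.astype(np.uint8),cv2.MORPH_CLOSE,np.ones((5,5))); n,l,sta,_=cv2.connectedComponentsWithStats(m)
    k=1+sta[1:,4].argmax(); ys,xs=np.nonzero(l==k)
    P=np.array([onz('wrist',(x,y),z,T)[:2] for x,y in zip(xs,ys)],np.float32); c,wh,an=cv2.minAreaRect(P)
    return np.array(c).round(1),np.round(sorted(wh),1),round((an if wh[0]>wh[1] else an+90)%180,1)
E
python3 - <<'E'
from lid2 import *
for n,c,z in [('l1',[485,201.6],30),('l2',[698.7,109.7],48),('m1',[556.5,-69.5],22)]:
    im=cv2.imread(f'pics/{n}.png');T=np.load(n+'.npy');print(n,lid2(im,T,c,z),proj('wrist',[*c,z],T))
L=[]
for n,c,z in [('l2',[698.7,109.7],48),('m1',[556.5,-69.5],22)]:
    im=cv2.imread(f'pics/{n}.png');T=np.load(n+'.npy');u=proj('wrist',[*c,z],T).astype(int); L.append(cv2.resize(im[max(u[1]-75,0):u[1]+65,u[0]-48:u[0]+48],(384,560)))
cv2.imwrite('pics/two.png',np.hstack(L))
E
```

```text
l1 (array([485. , 201.6]), array([61.3, 70.2]), 108.8) [276.10844209 157.60744785]
l2 (array([700.1, 110.4]), array([61.1, 69.7]), 124.3) [275.76666875 150.44108388]
m1 (array([558.3, -68.2]), array([55.6, 61.9]), 93.9) [277.64178663 155.26544827]
```

```bash
python3 - <<'E'
from h import *
np.set_printoptions(precision=1,suppress=True)
T1=np.load('w1.npy'); 
print('bowl',tri([ray('scene',(410,296)),ray('top',(427,155)),ray('wrist',(398,13),T1)]))
print('bowl2',tri([ray('top',(427,155)),ray('wrist',(398,13),T1)]))
print('strip end',tri([ray('top',(450,208)),ray('wrist',(410,72),T1)]),tri([ray('top',(552,315)),ray('wrist',(464,147),T1)]))
print('shelf edge',tri([ray('top',(397,140)),ray('wrist',(383,12),T1)]))
print('table corner',tri([ray('top',(452,205)),ray('wrist',(411,68),T1),ray('scene',(385,300))]))
im=cv2.imread('pics/m1.png'); cv2.imwrite('pics/m1b.png',cv2.resize(im[:300],None,fx=1.4,fy=1.4))
E
```

```text
bowl (array([ 734. , -140.7,  -58.3]), [np.float64(0.37064746135662385), np.float64(1.846588387449851), np.float64(1.8654465304198848)])
bowl2 (array([ 737.8, -145.6,  -72.9]), [np.float64(1.6764064383912791), np.float64(1.6764064383913206)])
strip end (array([ 633.7, -244.5, -232.1]), [np.float64(13.395768755843322), np.float64(13.395768755843182)]) (array([ 378.1, -670.6, -586.4]), [np.float64(0.042241639489186626), np.float64(0.0422416394892135)])
shelf edge (array([718.9, -63.1,  41.1]), [np.float64(18.78270520772203), np.float64(18.7827052077221)])
table corner (array([ 618.1, -166.5,  -11.7]), [np.float64(10.183066019960856), np.float64(21.653880497743252), np.float64(12.132713089163406)])
```

View pics/m1b.png

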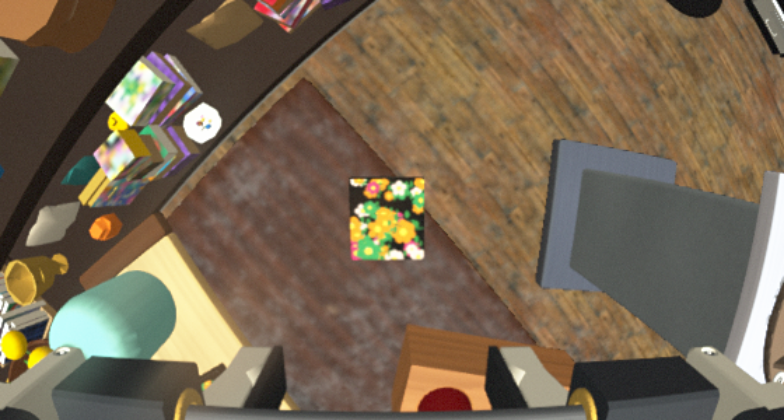

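The small box lies clear: lid corners (350,178)-(425,260), the shelf's near pieces are below table level, and the red candle is well aside. Now I pick and stack it.

```bash
python3 - <<'E'
from lid2 import *
c=np.array([558.0,-68.5]); q=down(np.radians(183.9)); qb=down(np.radians(214.2)); tx=R.from_quat(qb).as_matrix()[:,0][:2]
bot.line_to([*c,60],200,ori=q); bot.line_to([*c,3],50); st('at')
bot.move_gripper(50,15); s=st('grip')
assert s['width']>52
bot.line_to([*c,60],100); bot.line_to([620,60,270],350,ori=qb); st('up')
p=np.array([698.7,109.7]); bot.line_to([*p,270],250); bot.line_to([*p,90],150); bot.line_to([*p,56],40); bot.pause(.2); st('near')
lower(p,56,48,f=3); bot.move_gripper(72); st('rel')
bot.line_to([*p,100],80); bot.line_to([*p,290],300)
bot.line_to([*(p-tx*30),290],200); im,T=snap('f1'); print('small on top',lid2(im,T,p,70)); 
t=bot.camera('top')[:,:,::-1]; s=bot.camera('scene')[:,:,::-1]; cv2.imwrite('pics/ft.png',t)
p=np.array([569.2,299.7]); im3,T3=cv2.imread('pics/e3.png'),np.load('e3.npy'); u=proj('wrist',[*p,46],T3).astype(int)
v=proj('wrist',[698.7,109.7,70],T).astype(int)
a=cv2.resize(s[100:310,140:420],(800,600))[:,:]; 
out=np.zeros((600,800,3),np.uint8); out[:400,:560]=cv2.resize(s[110:310,140:420],(560,400)); out[:200,560:760]=cv2.resize(im3[u[1]-50:u[1]+50,u[0]-50:u[0]+50],(200,200)); out[200:400,560:760]=cv2.resize(im[v[1]-60:v[1]+60,v[0]-60:v[0]+60],(200,200))
cv2.imwrite('pics/final.png',out[:400]); st('')
E
```

```text
at 70.1 [558.3 -68.5   3.3] [-0.5  0.1  0.4] w 87.0 ff 0.0
grip 70.8 [558.  -68.5   3. ] [-0.5 -0.1  0.4] w 55.8 ff 15.0
up 72.3 [618.9  59.8 268. ] [-0.4 -1.5 -0.9] w 55.7 ff 15.0
near 75.4 [698.9 109.8  56.3] [ 0.7  0.1 -0.7] w 56.0 ff 15.0
lower end 50.0 [-1.74805328  1.88000828  6.95455752] [698.87825882 109.74769396  51.10168636]
rel 77.5 [698.6 109.7  49.8] [0.2 0.5 0.5] w 72.2 ff 0.0
small on top (array([701.5, 107.3]), array([57. , 66.7]), 124.3)
 79.7 [682.  134.1 289.7] [-0.   0.1  0. ] w 72.3 ff 0.0
```

View pics/final.png

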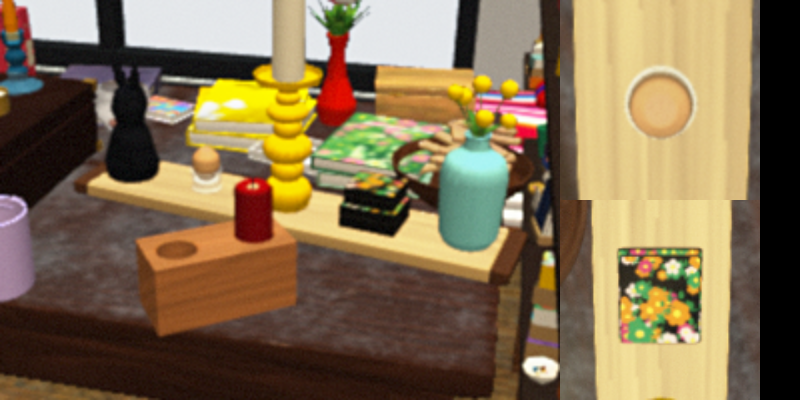

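Final view: all the pieces stand as asked, with the small box square on the large. I'll check numerically that the egg is centred.

```bash
python3 - <<'E'
from edges import *
np.set_printoptions(precision=2,suppress=True)
u=np.array([-.5592,.829]); n=np.array([.829,.5592]); p=np.array([569.2,299.7])
im,T=cv2.imread('pics/e3.png'),np.load('e3.npy')
print(boardfit(im,T,p)); print(boardfit(cv2.imread('pics/pe.png'),np.load('pe.npy'),p))
hsv=cv2.cvtColor(im,cv2.COLOR_BGR2HSV).astype(int)
q=proj('wrist',[*p,46],T); yy,xx=np.indices(hsv.shape[:2]); 
x,y=q.round().astype(int); print('egg hsv',hsv[y,x],'board',hsv[y,x+30],hsv[y,x-30])
for tol in (8,14):
    m=(np.abs(hsv-hsv[y-2:y+3,x-2:x+3].reshape(-1,3).mean(0)).max(2)<25)&(np.hypot(xx-q[0],yy-q[1])<22)
m=((hsv[...,0]<hsv[y,x,0]+3)&(hsv[...,1]>=hsv[y,x,1]-25))&(np.hypot(xx-q[0],yy-q[1])<19)
m=cv2.morphologyEx(m.astype(np.uint8),cv2.MORPH_OPEN,np.ones((3,3)))
c=circ(m); r=rimfit(c,40,T); print('egg',r,(r[0]-p)@u,(r[0]-p)@n,cv2.boundingRect(c),q)
E
```

```text
{-1: (25, np.float64(0.01230769230769233), np.float64(54.040000000000035)), 1: (25, np.float64(0.004307692307692312), np.float64(54.42000000000003))}
{-1: (25, np.float64(0.0071538461538461036), np.float64(54.20000000000001)), 1: (25, np.float64(0.007692307692307658), np.float64(54.160000000000025))}
egg hsv [ 17 110 228] board [ 21 100 230] [ 23  97 234]
egg (array([568.32, 302.94]), np.float64(18.488078555865794), np.float64(1.097041687652851)) 3.181439614437516 1.0803932793869828 (260, 138, 31, 32) [275.94 151.62]
```

```bash
python3 - <<'E'
from h import *
bot.line_to([682,134,360],200); st(''); print(bot.close_job())
E
```

```text
80.2 [682.1 134.  360.7] [ 1.5  0.3 -1. ] w 72.0 ff 0.0
the job is handed in; nothing more can be done
None
```

The job is handed in at 80 s: the ivory candle is on the stand, the egg cup measured about 3 mm from its mark towards the hare and was left there, the two boxes are stacked square within about 2 mm of theirs, and no contact with the hare, vase or red candle was seen.

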